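Swing the swivel hook to its stop and hang the C-clamp

ROBOT

A 7-joint arm with a two-finger parallel gripper is mounted at the origin on the work surface. World frame = base frame: x ahead of the robot, y to its left, z up, the work surface at z = 0. Lengths are in m, angles in rad, forces in N, time in s.
With the tool pointing down it reaches from about 0.4 to 0.85 m from the base axis. Payload 4.5 kg.
Tool frame: the origin (TCP) lies on the centre line of the jaws, within the pads' length; the fingertips stand 8 mm ahead of it and the grasp point (between the pads) lies 11 mm behind it; z points along the fingers, y is the line along which they close (so a half turn about z gives the same grasp; the last joint's range is limited). The gripper opens to 88 mm and grips with 3 to 60 N. Pads are 18 mm wide; open, the fingers measure 123 mm over their backs; the gripper's body (75 mm by 187 mm) begins 45 mm behind the grasp point.
Start: joints at [-1.297, 0.689, -0.195, 1.565, 0.157, 0.902, -0.215], TCP at [0.148, 0.607, 0.247] pointing down, gripper open.
Joint ranges: [-3.01, 3.01], [-0.46, 2.08], [-1.47, 1.51], [0.13, 2.56], [-1, 4.14], [0.04, 2.09], [-2.66, 2.66]. Speed limits (rad/s): [2.57, 2.57, 3.14, 3.14, 3.14, 3.14, 3.14].

INTERFACE

Orientations are given as [roll, pitch, yaw] about the fixed x, y, z axes, in that order (R = Rz(yaw) Ry(pitch) Rx(roll)).
In Python, from bench import env gives the robot as it stands.
- The arm moves only by the tool send_rows, never from a script. Its argument "moves" is one flat list of numbers, 7 for each row, row after row: the opening, from 0 (shut) to 1 (fully open), then the shift along the tool's x, y, z in m, then the turn, a rotation vector about the tool's x, y, z in degrees. In form: [fingers, dx, dy, dz, wx, wy, wz, fingers, dx, dy, dz, wx, wy, wz, ...]. A call has 1 to 5 rows; each row shifts and turns the commanded pose from where the row before left it, along the tool's axes as they then stand; what a row does not reach is not made up. A row lasts 1/12 s, in which the tool goes at most 41.7 mm and 7.16 degrees, less where a joint would pass 70% of its speed; a pose out of reach is approached as far as the arm can. A call with a gripper value outside its range is refused whole. The fingers move at their own pace and stop on an object; the grip force is fixed at half the most. Time passes only in rows, so rows that do not move let the fingers close. It gives the time, the measured TCP pose, the force, the opening and the grip force at its end, in the units of the state.
- env.get_obs(): the state, without advancing time (a new reading comes with each control period).
- env.get_image(name): name is "scene" or "top"; returns the picture (400x640x3 uint8, red, green, blue); there is no depth.
- env.camera_info(name): a dict with "fx", "fy", "cx", "cy" (pixels), "k1" (the pictures are not rectified: a ray, as slopes to the right and down, at radius r is drawn at 1 + k1 r^2 times it, then the intrinsics apply), "rvec" (rotation vector, rad) and "tvec" (3), from world to camera coordinates, as OpenCV has them. Camera axes: x right, y down, z forward; pixel columns grow to the right and rows downward; lengths in m; the calibration is good to about 2 mm. A picture is of the moment at which its call begins. camera_info takes no time and is no camera call.
- env.close_job(): hands the job in; it is judged then, once.
The state is a dict: "time": time; "qpos": joint angles; "qvel": joint speeds; "joint_efforts": joint torques, N m; "eef_pos": TCP position; "ee_rot": TCP orientation; "force": force on the tool from outside, world axes, zero at the start; "torque": the same for the moment, N m; "width": finger opening in m; "grip_force": force on a finger pad.
Only numpy, scipy, OpenCV 4.12 (cv2) and the standard library are available. Lean on these libraries where they do the work, as an engineer would, in place of code of your own. Each camera call takes 0.05 s, during which the arm holds its last target. There are 200 camera calls.

TASK

Swing the stiff swivel hook on the bench stand round to its stop pin and press it firmly home there, for about a second, with at least 12 N but never more than 20 N (more would bend it). Then hang the standing C-clamp on the hook by its upper jaw, setting it down gently so that it hangs upright and free, and let go, with the hook still touching its pin. Leave the cup on the scale, the glue bottle and the spanner where they are.

Things in the scene. Friction and masses are not known exactly. Their poses are not given: they have to be found in the camera images.
- hook: Flat steel swivel hook on top of a post. Origin: on the vertical swivel axis, level with the bar's top face, 160 mm above the bench; x axis out along the bar to the tip, z up. Bar 16 mm wide, 6 mm thick, reaching 125 mm from the axis; its last 6 mm is an upturned lip 14 mm above the top face. A pivot screw head, 14 mm dia., stands 8 mm above the top face at the axis.
- hook_flank (a point): Point on the hook's clockwise flank (-y side), 50 mm out along the bar, 3 mm below its top face: the spot that meets the stop pin.
- stop_face (a point): Point on the stop pin that meets hook_flank when the hook is home: 50 mm out from the swivel axis, 8 mm to the clockwise side of the home bar's centre line. The upright steel pin, 8 mm dia., stands on a locked collar of the stand just below the hook; its top is 14 mm above the bar's top face. Fixed stand: base 120 x 120 x 12 mm, post 20 mm thick.
- clamp_knob (a point): Centre of the black square knob (20 x 20 mm, 36 mm tall, sides along the clamp's x and y) on top of the C-clamp's screw, 118 mm above its foot: grasp it here from above. Axes are the clamp's: z up, x along the jaws from spine to screw. The clamp stands upright on the bench on its lower jaw, 136 mm tall in all.
- clamp_saddle (a point): Centre of the underside of the upper jaw, 76 mm above the foot, 22 mm from the screw axis towards the spine (-x); rests on the bar. Jaw 64 mm long (x), 22 mm thick (y), 18 mm high. Below it the throat, open through along y: 60 mm high, from the spine 20 mm to -x to the screw 17 mm to +x (13 mm at the screw's foot, 44 mm and more below the jaw).
- clamp: The steel C-clamp, about 0.28 kg (varies by a quarter), centre of mass near the middle of the throat. Origin: centre of the underside of its foot (lower jaw 64 x 22 mm, 16 mm high). Axes as for clamp_knob.
- cup_rim (a point): Centre of the rim of the white plastic cup (70 mm wide, 75 mm high) standing on the kitchen scale: leave alone.
- bottle: Glue bottle, 42 mm dia., 128 mm tall, origin at the centre of its underside: leave alone.
- spanner: Spanner lying on the bench, 150 mm long, origin at its underside's centre: leave alone.
- hook_bar (a point): Mid-length of the bar's free part, on its top face, 87 mm out from the swivel axis: where to hang the clamp. The hook turns stiffly (about 0.5 N m friction, 5 N at 100 mm out) and stays where left. It starts 0.9 to 1.7 rad anticlockwise (from above) of its stop and must be pushed clockwise until its clockwise flank bears on the pin, a rigid stop.
There are look-alikes about, which are no part of the job. There is more than one size of the clamp; the one meant has the size given above. Leave any purple look-alike of the part that bears hook alone.

How it is judged:
By the outcome, as a careful person would: the job done as asked, in the order asked, and still so for the second after the job is handed in, with the robot touching nothing.
It also fails if it takes over 72 s, if anything falls off the work surface, if the arm or the gripper's body presses on something with over 40 N, if the wrist force passes 120 N, or if a joint passes its speed limit or range.

## Working session

There is one attempt and no reset: what is moved stays moved. The work goes in short steps, Python scripts to look and compute and a tool call to move; the robot and the scene stay as the last step left them, time stands still between calls to the robot, and variables do not carry over. Pictures are saved under pics/ and viewed, at most 10 in all, crops included, and the job is handed in when it is done.

Besides the shell and the picture viewer there is one more tool, called after "Request:" in YAML: its name, and indented under it one key for each argument. send_rows: Moves the arm, as the interface text tells. Its arguments: {"type":"object","properties":{"moves":{"type":"array"}},"required":["moves"]}

```bash
mkdir -p pics; ls
python3 - <<'E'
from bench import env
import cv2
for n in("scene","top"):
    cv2.imwrite(f"pics/{n}0.png",env.get_image(n)[:,:,::-1]); print(n,env.camera_info(n))
print(env.get_obs())
E
```

```text
pics
scene {'fx': 365.3504590250072, 'fy': 365.3504590250072, 'cx': 319.5777676409811, 'cy': 201.08712167915067, 'k1': -0.07098959814992827, 'rvec': array([ 1.88030448,  1.8581308 , -0.58185398]), 'tvec': array([ 0.00334763, -0.40283404,  1.23065646])}
top {'fx': 379.8323510672308, 'fy': 379.8323510672308, 'cx': 321.6818063870766, 'cy': 197.22626622589817, 'k1': -0.019564471082190407, 'rvec': array([ 2.19135353, -2.16220067,  0.08917142]), 'tvec': array([-0.01655405,  0.591919  ,  1.01643276])}
{'time': 0.1, 'qpos': array([-1.29721054,  0.68988146, -0.19449013,  1.56623898,  0.15732659,
        0.90253676, -0.21509865]), 'qvel': array([ 0.00078951, -0.00063932, -0.00024987, -0.00351248,  0.00071323,
        0.00028608, -0.00051292]), 'joint_efforts': array([-2.77329695e-03, -5.28498888e+01, -1.27155863e+00, -1.53837276e+01,
       -5.25867334e-02,  1.99642833e-03,  4.98994518e-05]), 'eef_pos': array([0.14836654, 0.60655407, 0.24600141]), 'ee_rot': array([-3.13992799e+00,  1.68838791e-04,  2.90187792e+00]), 'force': array([-0.60018851, -0.94321555,  0.06759444]), 'torque': array([-0.03155597, -0.04847763,  0.0271063 ]), 'grip_force': 0.0, 'width': 0.08837168280882773}
```

View pics/scene0.png

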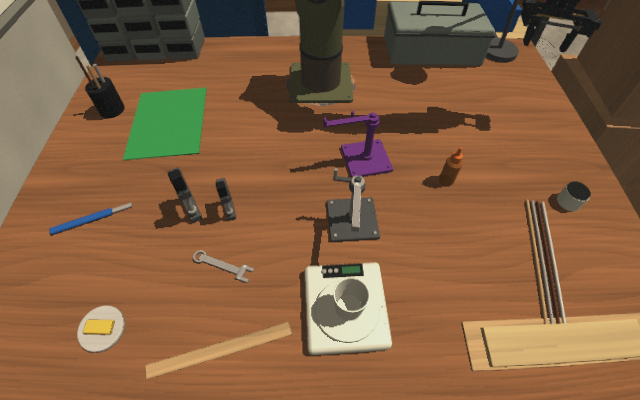

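View pics/top0.png

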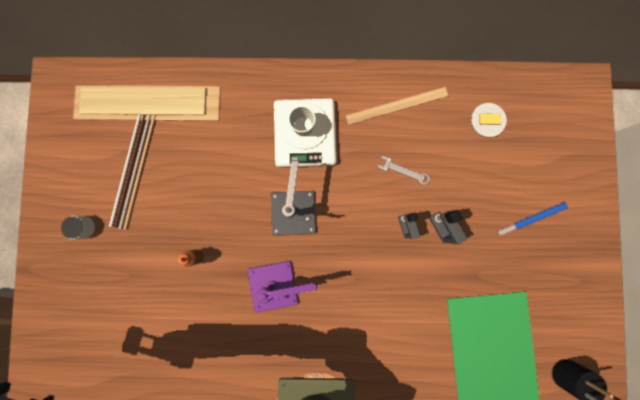

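The scene view shows the grey hook stand at about (355,200) with its bar pointing towards the camera, the purple look-alike behind it, the clamps at (188,195) and (228,200), and the scale at (347,305). In the top view the stand is at (293,212) and the clamps are at (450,225) and (410,225). I'll enlarge these areas.

```bash
cat > h.py <<'E'
import numpy as np, cv2
from bench import env
def cam(n):
    c=env.camera_info(n); K=np.array([[c['fx'],0,c['cx']],[0,c['fy'],c['cy']],[0,0,1]])
    return K,np.array([c['k1'],0,0,0.]),np.array(c['rvec']),np.array(c['tvec'])
def proj(n,P):
    K,d,r,t=cam(n); return cv2.projectPoints(np.array(P,float).reshape(-1,1,3),r,t,K,d)[0].reshape(-1,2)
def ray(n,uv):
    K,d,r,t=cam(n); R=cv2.Rodrigues(r)[0]
    s=cv2.undistortPoints(np.array(uv,float).reshape(1,1,2),K,d).ravel()
    return -R.T@t, R.T@np.array([s[0],s[1],1])
def plane(n,uv,z):
    o,v=ray(n,uv); return o+v*(z-o[2])/v[2]
def tri(uvs,uvt):
    o1,v1=ray('scene',uvs);o2,v2=ray('top',uvt)
    s=np.linalg.lstsq(np.c_[v1,-v2],o2-o1,rcond=None)[0]
    a,b=o1+s[0]*v1,o2+s[1]*v2
    return (a+b)/2,np.linalg.norm(a-b)
def crop(n,x,y,w,h,k,im=None):
    im=env.get_image(n) if im is None else im
    return cv2.resize(im[y:y+h,x:x+w,::-1],None,fx=k,fy=k,interpolation=cv2.INTER_CUBIC)
E
python3 - <<'E'
from h import *
t=cv2.imread('pics/top0.png')[:,:,::-1];s=cv2.imread('pics/scene0.png')[:,:,::-1]
A=crop('top',265,145,80,60*5//4,5,t);B=crop('scene',315,160,80,75,5,s)
C=crop('top',395,195,80,45,5,t);D=crop('scene',160,160,80,45+20,5,s)
H=300
m=np.vstack([np.hstack([A,B]),np.hstack([C,D[:225]])])
cv2.imwrite('pics/m1.png',m); print(m.shape)
for n,p in(('top',(293,212)),('top',(293,160)),('top',(447,212)),('top',(410,218))): print(p,plane(n,p,.16 if p[0]<300 else .13))
print(ray('top',(320,200))[0],ray('scene',(320,200))[0])
E
```

```text
(600, 800, 3)
(293, 212) [0.54447359 0.05865548 0.16      ]
(293, 160) [0.66962282 0.06115385 0.16      ]
(447, 212) [ 0.55081271 -0.31773689  0.13      ]
(410, 218) [ 0.53489478 -0.22644863  0.13      ]
[ 0.50405431 -0.01209573  1.06280791] [ 1.03608954 -0.0204978   0.77646642]
```

View pics/m1.png

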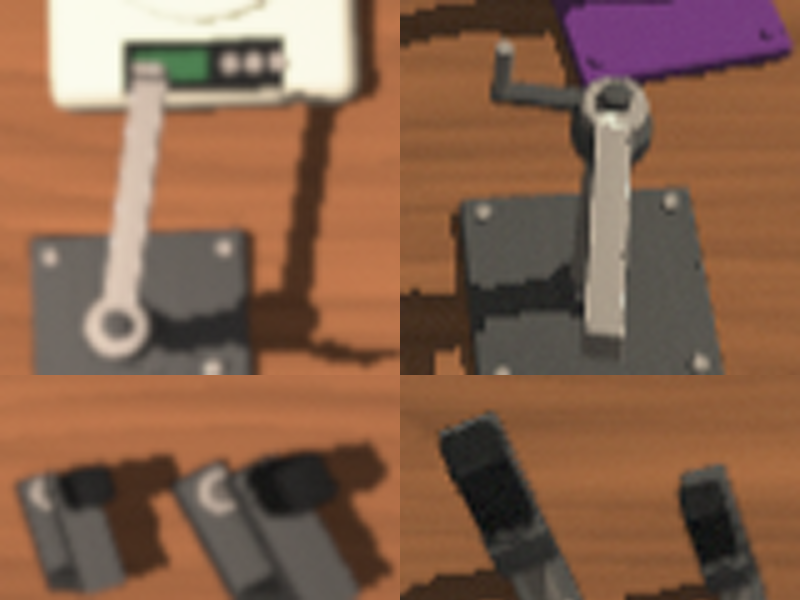

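Run:
```python
from h import *
t=cv2.imread('pics/top0.png')[:,:,::-1];s=cv2.imread('pics/scene0.png')[:,:,::-1]
print('big',tri((175.5,173),(453,216.5)),'small',tri((221.5,182),(412.4,217.4)))
print('screw',tri((358,180),(289,209.5)))
print('lip', tri((356,229),(294.5,159)))
for z in (.15,.174): print('pin scene',plane('scene',(336,169.5),z))
A=crop('top',270,195,66,50,6,t);B=crop('top',395,200,66,50,6,t)
C=crop('scene',160,165,80,60,5,s); D=crop('scene',320,160,80,60,5,s)
m=np.vstack([np.hstack([A,B,]),np.hstack([C[:,:396],D[:,:396]])])
cv2.imwrite('pics/m2.png',m)
```

```text
big (array([ 0.53847644, -0.31843754,  0.17566455]), np.float64(0.0033228338899183277)) small (array([ 0.53601791, -0.22930271,  0.13995385]), np.float64(0.0013812517791327848))
screw (array([0.55034953, 0.06967242, 0.16111467]), np.float64(0.0029490494062913435))
lip (array([0.67198657, 0.05791448, 0.16080761]), np.float64(0.0007704864924113397))
pin scene [0.51131403 0.02586245 0.15      ]
pin scene [0.53141824 0.02408639 0.174     ]
```

View pics/m2.png

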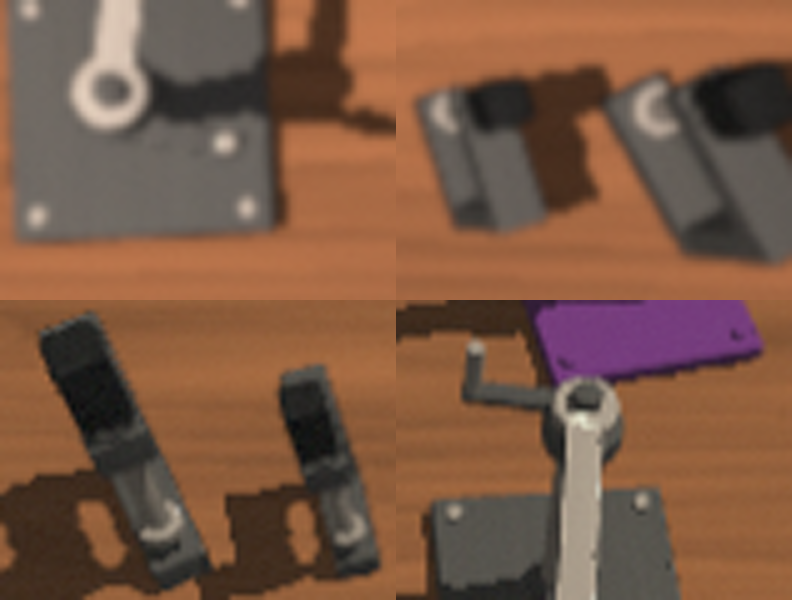

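The top-left crop shows the pin at top px (307.5,218.7) and the pivot ring at (288.3,210). By height, the smaller clamp (about 0.14 m tall, knob at top px (413,217)) is the one meant. The bigger one is about 0.176 m.

Run:
```python
from h import *
t=cv2.imread('pics/top0.png')[:,:,::-1];s=cv2.imread('pics/scene0.png')[:,:,::-1]
print('pin',tri((336,169),(307.5,218.7)),plane('top',(307.5,218.7),.174))
print('axis z.165',plane('top',(288.3,210),.16), plane('scene',(357.5,179.5),.165))
print('lip',plane('top',(294.3,158.5),.172))
# bar centreline pts, top view: fit light pixels between ring and lip
hsv=cv2.cvtColor(t,cv2.COLOR_RGB2HSV).astype(int)
P=[]
for y in range(172,204):
    x=np.arange(280,304); m=(hsv[y,280:304,2]>150)&(hsv[y,280:304,1]<60)
    if m.any(): P.append(plane('top',(x[m].mean(),y),.16)[:2])
P=np.array(P); k=np.polyfit(P[:,0],P[:,1],1); print('bar angle',np.arctan(k[0]),'y at .548',np.polyval(k,.548),len(P))
# base corners (bolt dots), clamp
for p in((270+29/6,195+10/6),(270+37/6,195+216/6),(270+247/6,195+208/6),(270+238/6,195)): print('bolt',plane('top',p,.013)[:2])
# knob blob of small clamp
v=t[205:240,400:425].max(2); m=(v<45).astype(np.uint8)
n,l,st,c=cv2.connectedComponentsWithStats(m); print(st,c+[400,205])
for z in(.1,.136): print('knob',plane('top',(413,217.3),z))
a=plane('top',(395+24/6,200+95/6),.016);b=plane('top',(395+59/6,200+225/6),.016); d=a-b; print('clamp yaw foot',np.arctan2(d[1],d[0]),np.linalg.norm(d),a,b)
a=plane('top',(395+134/6,200+100/6),.094);b=plane('top',(395+151/6,200+215/6),.094); d=a-b; print('jaw right',np.arctan2(d[1],d[0]),np.linalg.norm(d),a,b)
```

```text
pin (array([0.52869925, 0.02383284, 0.17242915]), np.float64(0.0008491087532641228)) [0.5286386  0.02334564 0.174     ]
axis z.165 [0.54908225 0.06993675 0.16      ] [0.55204554 0.06960942 0.165     ]
lip [0.67106822 0.05716405 0.172     ]
bar angle -0.1108105502253444 y at .548 0.07113483755219063 32
bolt [0.59293958 0.12146395]
bolt [0.49807155 0.11553687]
bolt [0.50305642 0.0191664 ]
bolt [0.59886723 0.02484287]
[[  0   0  25  35 818]
 [  7   9  11   7  57]] [[412.00488998 222.34841076]
 [411.92982456 217.        ]]
knob [ 0.53775758 -0.24096711  0.1       ]
knob [ 0.53649739 -0.23240946  0.136     ]
clamp yaw foot 0.2613259068059783 0.06128873610309184 [ 0.54423648 -0.22232581  0.016     ] [ 0.4850286  -0.23816047  0.016     ]
jaw right 0.14044132114920863 0.04905888884962607 [ 0.53972489 -0.25347515  0.094     ] [ 0.49114902 -0.26034242  0.094     ]
```

Request:
send_rows:
  moves: [0,-0.033,-0.021,0,0,0,0,0,-0.033,-0.021,0,0,0,0,0,-0.033,-0.021,0,0,0,0,0,-0.033,-0.021,0,0,0,0,0,-0.033,-0.021,0,0,0,0]

```text
time: 0.52
eef_pos: [0.2846, 0.4642, 0.2464]
ee_rot: [-3.141, -0.0, 2.902]
force: [1.2, -0.7, -0.3]
width: 0.057
grip_force: 0.0
```

Request:
send_rows:
  moves: [0,-0.033,-0.021,0,0,0,0,0,-0.033,-0.021,0,0,0,0,0,-0.033,-0.021,0,0,0,0,0,-0.033,-0.021,0,0,0,0,0,-0.033,-0.021,0,0,0,0]

```text
time: 0.93
eef_pos: [0.42, 0.323, 0.2465]
ee_rot: [-3.141, -0.0, 2.902]
force: [0.4, -0.6, 0.6]
width: 0.0237
grip_force: 0.0
```

Request:
send_rows:
  moves: [0,-0.033,-0.021,0,0,0,0,0,-0.033,-0.021,0,0,0,0,0,-0.033,-0.021,0,0,0,0,0,-0.033,-0.021,0,0,0,0,0,-0.033,-0.021,0,0,0,0]

```text
time: 1.35
eef_pos: [0.5553, 0.1818, 0.2464]
ee_rot: [-3.141, -0.001, 2.902]
force: [-0.1, 0.3, -0.2]
width: 0.0002
grip_force: 0.0
```

Request:
send_rows:
  moves: [0,-0.033,-0.021,0,0,0,0,0,-0.033,-0.021,0,0,0,0,0,-0.033,-0.021,0,0,0,0,0,0,0,0,0,0,-6,0,0,0,0,0,0,0]

```text
time: 1.77
eef_pos: [0.6368, 0.0952, 0.2456]
ee_rot: [-3.14, -0.001, 3.003]
force: [-0.0, 1.1, 0.5]
width: 0.0002
grip_force: 0.0
```

Request:
send_rows:
  moves: [0,0,0.004,0.03,0,0,-1.6,0,0,0,0.03,0,0,0,0,0,0,0.02,0,0,0,0,0,0,0.012,0,0,0,0,0,0,0,0,0,0]

```text
time: 2.18
eef_pos: [0.6336, 0.1038, 0.1519]
ee_rot: [-3.14, -0.006, 3.035]
force: [-0.3, -0.7, 0.3]
width: 0.0004
grip_force: 0.0
```

Run:
```python
from h import *
o=env.get_obs(); print(o['eef_pos'],o['qpos'].round(2))
A=crop('top',260,140,80,80,5); B=crop('scene',315,160,80,80,5)
cv2.imwrite('pics/m3.png',np.hstack([A,B]))
```

```text
[0.63362287 0.10375894 0.15194687] [-0.09  0.84 -0.27  1.58  0.29  0.77  0.98]
```

View pics/m3.png

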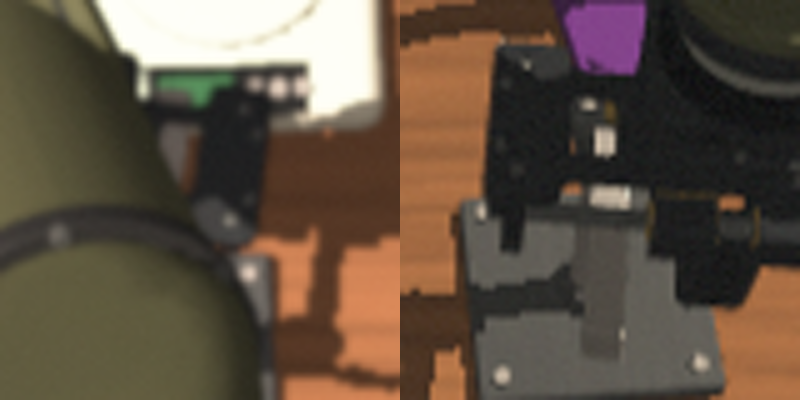

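The picture shows the shut fingers on the anticlockwise side of the bar: scene crop (710,270), with the bar at (605,290). Nothing is touching yet. Next I'll make contact and sweep.

Request:
send_rows:
  moves: [0,0,-0.007,0,0,0,0,0,0,-0.005,0,0,0,0,0,0,-0.003,0,0,0,0,0,0,-0.002,0,0,0,0,0,0,-0.002,0,0,0,0]

```text
time: 2.7
eef_pos: [0.6345, 0.0835, 0.1553]
ee_rot: [3.141, 0.001, 3.034]
force: [-0.1, 2.6, -0.1]
width: 0.0005
grip_force: 2.0
```

Request:
send_rows:
  moves: [0,-0.001,-0.0043,0,0,0,3,0,-0.0011,-0.0043,0,0,0,3,0,-0.0022,-0.0087,0,0,0,6,0,-0.0022,-0.0087,0,0,0,6,0,-0.0022,-0.0087,0,0,0,6]

```text
time: 3.12
eef_pos: [0.6346, 0.0524, 0.1555]
ee_rot: [3.134, 0.0, 2.613]
force: [1.3, 5.3, 1.1]
width: 0.0005
grip_force: 3.0
```

Request:
send_rows:
  moves: [0,-0.0022,-0.0087,0,0,0,6,0,-0.0022,-0.0087,0,0,0,6,0,-0.0022,-0.0087,0,0,0,6,0,-0.0022,-0.0087,0,0,0,6,0,-0.0022,-0.0087,0,0,0,6]

```text
time: 3.53
eef_pos: [0.6147, 0.0126, 0.1556]
ee_rot: [3.134, -0.002, 2.089]
force: [3.7, 5.5, -0.8]
width: 0.0005
grip_force: 2.9
```

Request:
send_rows:
  moves: [0,-0.0022,-0.0087,0,0,0,6,0,-0.0022,-0.0087,0,0,0,6,0,-0.0022,-0.0087,0,0,0,6,0,-0.0015,-0.0058,0,0,0,4,0,0,0,0,0,0,0]

```text
time: 3.95
eef_pos: [0.5874, -0.0083, 0.1555]
ee_rot: [3.137, -0.002, 1.707]
force: [2.7, 3.2, -1.0]
width: 0.0002
grip_force: 1.4
```

```bash
cat > st.py <<'E'
from h import *
o=env.get_obs(); p=o['eef_pos'];psi=o['ee_rot'][2]; ax=np.array([.549,.070])
e=p[:2]-ax; R=np.hypot(*e); th=np.arctan2(e[1],e[0])-np.arcsin(.0255/R)
f=o['force']; ty=np.array([np.sin(psi),-np.cos(psi)]); tx=np.array([np.cos(psi),np.sin(psi)])
print('t',o['time'],'p',p,'yaw',psi,'theta',th,'to home deg',np.degrees(th+1.747),'r',np.sqrt(R*R-.0255**2),'misalign deg',np.degrees(psi-np.pi-th),'f tool x,y,z',f[:2]@tx,f[:2]@ty,f[2],'tq',o['torque'])
E
python3 st.py
```

```text
t 3.95 p [ 0.58743065 -0.00825455  0.15549844] yaw 1.7069829663504694 theta -1.4111271995879742 to home deg 19.244093916848943 r 0.08336929180643442 misalign deg -1.3454474348904009 f tool x,y,z 2.8081781547629974 3.1002691411964323 -1.0278080398736547 tq [ 0.45742739 -0.4432825   0.01213745]
```

Request:
send_rows:
  moves: [0,-0.0011,-0.0043,0,0,0,3,0,-0.0011,-0.0043,0,0,0,3,0,-0.0011,-0.0043,0,0,0,3,0,-0.0011,-0.0043,0,0,0,3,0,-0.0004,-0.0015,0,0,0,1]

```text
time: 4.37
eef_pos: [0.5704, -0.0147, 0.1556]
ee_rot: [3.135, -0.002, 1.482]
force: [4.8, 1.9, -0.1]
width: 0.0004
grip_force: 2.6
```

Request:
send_rows:
  moves: [0,-0.0003,-0.001,0,0,0,0.7,0,-0.0003,-0.001,0,0,0,0.7,0,-0.0003,-0.001,0,0,0,0.7]

```text
time: 4.62
eef_pos: [0.5679, -0.0154, 0.1556]
ee_rot: [3.135, -0.002, 1.447]
force: [6.0, 1.9, -1.2]
width: 0.0004
grip_force: 2.6
```

```bash
python3 st.py
```

```text
t 4.6167 p [ 0.56788736 -0.01539813  0.15559306] yaw 1.4468423280867608 theta -1.648984775683497 to home deg 5.615858681363667 r 0.08366195767966728 misalign deg -2.6221728517550784 f tool x,y,z 2.5896658169567477 5.693121270010907 -1.2311199044908587 tq [ 0.2667869  -1.00673617  0.03068363]
```

Request:
send_rows:
  moves: [0,0.0017,-0.001,0,0,0,0.7,0,0.0017,-0.001,0,0,0,0.7,0,0.0017,-0.001,0,0,0,0.7,0,-0.0002,-0.0005,0,0,0,0.4]

```text
time: 4.95
eef_pos: [0.5654, -0.013, 0.1558]
ee_rot: [3.133, 0.001, 1.401]
force: [5.5, -3.7, -0.3]
width: 0.0002
grip_force: 2.9
```

```bash
python3 st.py
```

```text
t 4.95 p [ 0.56538715 -0.01299247  0.1558211 ] yaw 1.4014442099586237 theta -1.6820497765115452 to home deg 3.7213736843199334 r 0.08066002004424004 misalign deg -3.3288084212899536 f tool x,y,z -2.727097103947161 6.066035495825044 -0.3042256577342448 tq [-0.78901716 -1.08446884  0.03579148]
```

Request:
send_rows:
  moves: [0,-0.0002,-0.0007,0,0,0,0.5,0,-0.0002,-0.0007,0,0,0,0.5,0,-0.0002,-0.0007,0,0,0,0.5,0,-0.0002,-0.0007,0,0,0,0.5]

```text
time: 5.28
eef_pos: [0.5625, -0.0135, 0.1558]
ee_rot: [3.133, 0.001, 1.366]
force: [6.1, -4.6, 0.2]
width: 0.0001
grip_force: 3.0
```

```bash
python3 st.py
```

```text
t 5.2833 p [ 0.56249486 -0.0135108   0.15583547] yaw 1.3663142952027598 theta -1.7167889965838863 to home deg 1.7309629905986346 r 0.08065924855782709 misalign deg -3.3511935777340103 f tool x,y,z -3.275448553990356 6.884237506418673 0.24212955279434484 tq [-0.8765073  -1.01460184  0.06393753]
```

Request:
send_rows:
  moves: [0,-0.0006,-0.0006,0,0,0,0.3,0,-0.0005,-0.0006,0,0,0,0.3,0,-0.0003,-0.0006,0,0,0,0.3]

```text
time: 5.53
eef_pos: [0.5605, -0.0138, 0.1558]
ee_rot: [3.134, 0.0, 1.351]
force: [5.2, -2.8, 0.7]
width: 0.0006
grip_force: 2.9
```

Request:
send_rows:
  moves: [0,0,-0.0005,0,0,0,0,0,0,0,0,0,0,0]

```text
time: 5.7
eef_pos: [0.5598, -0.0137, 0.1558]
ee_rot: [3.134, 0.0, 1.351]
force: [5.4, -2.4, 1.1]
width: 0.0007
grip_force: 2.8
```

```bash
python3 st.py
```

```text
t 5.7 p [ 0.55983564 -0.01373414  0.15581356] yaw 1.351363783773124 theta -1.7489140449253942 to home deg -0.10966669602351119 r 0.08048954755726222 misalign deg -2.367165097592093 f tool x,y,z -1.1519026056708406 5.763752869405201 1.0926450871579605 tq [-0.63181247 -1.04526803  0.07340735]
```

Not yet at the pin; I'll creep on.

Request:
send_rows:
  moves: [0,0,-0.0006,0,0,0,0.3,0,0,-0.0006,0,0,0,0.3]

```text
time: 5.87
eef_pos: [0.5588, -0.0138, 0.1558]
ee_rot: [3.133, 0.001, 1.341]
force: [5.1, -3.6, 1.0]
width: 0.0003
grip_force: 2.9
```

Request:
send_rows:
  moves: [0,0,-0.0006,0,0,0,0.3,0,0,-0.0006,0,0,0,0.3]

```text
time: 6.03
eef_pos: [0.5577, -0.0138, 0.1559]
ee_rot: [3.133, 0.001, 1.33]
force: [7.0, -4.5, 0.3]
width: 0.0008
grip_force: 3.6
```

```bash
python3 st.py
```

```text
t 6.0333 p [ 0.55769385 -0.01381624  0.15585454] yaw 1.3298488033102878 theta -1.7748743107189617 to home deg -1.5970803610327724 r 0.08031497917706622 misalign deg -2.1124690094097733 f tool x,y,z -2.725596849272658 7.826505567061541 0.3083768623681683 tq [-0.9761359  -1.21831339  0.0752674 ]
```

Request:
send_rows:
  moves: [0,-0.0004,-0.0006,0,0,0,0.2,0,-0.0004,-0.0006,0,0,0,0.2]

```text
time: 6.2
eef_pos: [0.5576, -0.014, 0.156]
ee_rot: [3.13, -0.0, 1.323]
force: [9.2, -2.5, -0.7]
width: 0.0006
grip_force: 4.4
```

```bash
python3 st.py
```

```text
t 6.2 p [ 0.55762138 -0.01403698  0.15604781] yaw 1.3230774730257155 theta -1.7751999329699264 to home deg -1.6157371417285975 r 0.08053751928661015 misalign deg -2.481780875709055 f tool x,y,z -0.1280757939133368 9.519853525007065 -0.730624542343892 tq [-0.69144536 -1.73735592  0.04798088]
```

Request:
send_rows:
  moves: [0,0,-0.0006,0,0,0,0,0,0,-0.0006,0,0,0,0]

```text
time: 6.37
eef_pos: [0.5576, -0.014, 0.1562]
ee_rot: [3.128, -0.0, 1.323]
force: [10.2, -4.4, -2.8]
width: 0.0003
grip_force: 5.2
```

```bash
python3 st.py
```

```text
t 6.3667 p [ 0.5575776  -0.01395825  0.15620463] yaw 1.3232703547998426 theta -1.7759313608703986 to home deg -1.6576448734437694 r 0.08045068376888782 misalign deg -2.4288218323914093 f tool x,y,z -1.7413824471866763 10.944057349093836 -2.7802689021826708 tq [-0.91369471 -2.08335439  0.08104869]
```

Request:
send_rows:
  moves: [0,-0.0002,-0.0008,0,0,0,0,0,-0.0002,-0.0008,0,0,0,0]

```text
time: 6.53
eef_pos: [0.5574, -0.014, 0.1564]
ee_rot: [3.125, -0.001, 1.323]
force: [13.6, -3.2, -4.5]
width: 0.0003
grip_force: 6.5
```

```bash
python3 st.py
```

```text
t 6.5333 p [ 0.55742726 -0.0140059   0.15637191] yaw 1.3233391635977911 theta -1.7776391025348646 to home deg -1.7554912633163158 r 0.08048452725411034 misalign deg -2.3270329888030417 f tool x,y,z 0.22273156928443738 14.018035194140877 -4.49685684558064 tq [-0.90277828 -2.7069173   0.15132278]
```

Request:
send_rows:
  moves: [0,0,-0.0004,0,0,0,0,0,0,0,0,0,0,0,0,0,0,0,0,0,0,0,0,0,0,0,0,0]

```text
time: 6.87
eef_pos: [0.5575, -0.014, 0.1564]
ee_rot: [3.124, -0.001, 1.323]
force: [12.9, -4.5, -4.6]
width: 0.0004
grip_force: 6.3
```

Request:
send_rows:
  moves: [0,0,0,0,0,0,0,0,0,0,0,0,0,0,0,0,0,0,0,0,0,0,0,0,0,0,0,0]

```text
time: 7.2
eef_pos: [0.5574, -0.014, 0.1564]
ee_rot: [3.124, -0.001, 1.323]
force: [12.0, -3.5, -5.0]
width: 0.0003
grip_force: 6.3
```

```bash
python3 st.py
```

```text
t 7.2 p [ 0.55744075 -0.01396661  0.15639049] yaw 1.3233767330500141 theta -1.7775753244660866 to home deg -1.7518370491498414 r 0.08044493220892011 misalign deg -2.3285346319185196 f tool x,y,z -0.4620443352696624 12.492562993648656 -5.028391204797866 tq [-0.98291623 -2.58734825  0.0888023 ]
```

Request:
send_rows:
  moves: [0,0,-0.0005,0,0,0,0,0,0,-0.0004,0,0,0,0,0,0,0,0,0,0,0,0,0,0,0,0,0,0]

```text
time: 7.53
eef_pos: [0.5574, -0.014, 0.1565]
ee_rot: [3.123, -0.001, 1.323]
force: [13.8, -4.3, -5.9]
width: 0.0002
grip_force: 7.0
```

```bash
python3 st.py
```

```text
t 7.5333 p [ 0.55738127 -0.01395099  0.15649663] yaw 1.3232874258706753 theta -1.7783389294962118 to home deg -1.7955883945909743 r 0.08042240853964137 misalign deg -2.2899002109337214 f tool x,y,z -0.7987388786851537 14.415389688405849 -5.920190704134204 tq [-0.99154614 -2.88083375  0.07840382]
```

Request:
send_rows:
  moves: [0,0,0,0,0,0,0,0,0,0,0,0,0,0,0,0,0,0,0,0,0,0,0,0,0,0,0,0,0,0,0,0,0,0,0]

```text
time: 7.95
eef_pos: [0.5574, -0.014, 0.1565]
ee_rot: [3.123, -0.001, 1.323]
force: [14.1, -4.8, -6.3]
width: 0.0004
grip_force: 7.0
```

```bash
python3 st.py
```

```text
t 7.95 p [ 0.55740351 -0.01396764  0.15651908] yaw 1.323277806352988 theta -1.7780256813904312 to home deg -1.7776406001892786 r 0.0804421179466085 misalign deg -2.3083991630998506 f tool x,y,z -1.1423295365425865 14.870301382184806 -6.270592987015287 tq [-1.00101099 -2.90885597  0.17020472]
```

Request:
send_rows:
  moves: [0,0,0,0,0,0,0,0,0,0,0,0,0,0,0,0,0,0,0,0,0,0,0,0,0,0,0,0,0,0,0,0,0,0,0]

```text
time: 8.37
eef_pos: [0.5574, -0.014, 0.1565]
ee_rot: [3.123, -0.001, 1.323]
force: [14.2, -4.0, -5.8]
width: 0.0003
grip_force: 7.0
```

```bash
python3 st.py
```

```text
t 8.3667 p [ 0.55737982 -0.01396105  0.15649126] yaw 1.3232741610431313 theta -1.7783307812790543 to home deg -1.7951215361372967 r 0.08043276484442267 misalign deg -2.2911270880216352 f tool x,y,z -0.3931822280442936 14.781950121328256 -5.760035012178244 tq [-0.99569881 -2.87776751  0.13042443]
```

Request:
send_rows:
  moves: [0,0,0,0,0,0,0,0,0,0,0,0,0,0,0,0,0,0,0,0,0]

```text
time: 8.62
eef_pos: [0.5574, -0.014, 0.1565]
ee_rot: [3.123, -0.001, 1.323]
force: [14.0, -4.6, -6.2]
width: 0.0008
grip_force: 7.0
```

Request:
send_rows:
  moves: [0,0,0.003,0,0,0,0,0,0,0.004,0,0,0,0,0,0,0.006,0,0,0,0,0,0,0.01,0,0,0,0,0,0,0.005,-0.01,0,0,0]

```text
time: 9.03
eef_pos: [0.5747, -0.0183, 0.1632]
ee_rot: [-3.137, 0.001, 1.324]
force: [0.3, 0.3, 0.4]
width: 0.0007
grip_force: 0.0
```

Request:
send_rows:
  moves: [1,0,0,-0.03,0,0,0,1,0,0,-0.03,0,0,0,1,0,0,-0.03,0,0,0,1,0,0,0,0,0,0]

```text
time: 9.37
eef_pos: [0.5782, -0.0188, 0.2599]
ee_rot: [3.134, -0.002, 1.323]
force: [0.4, -0.7, 0.0]
width: 0.0247
grip_force: 0.0
```

```bash
python3 st.py
```

```text
t 9.3667 p [ 0.57821088 -0.01880851  0.25987751] yaw 1.322891814459576 theta -1.529282638415674 to home deg 12.474285945505573 r 0.08994430008623404 misalign deg -16.58244141521347 f tool x,y,z -0.5446253497631177 0.5237769008692419 0.04158471242537864 tq [-0.12658313  0.10601189  0.01990411]
```

Request:
send_rows:
  moves: [1,-0.0364,0.0022,0,0,0,0,1,-0.0364,0.0022,0,0,0,0,1,-0.0364,0.0022,0,0,0,0,1,-0.0364,0.0022,0,0,0,0,1,-0.0364,0.0022,0,0,0,0]

```text
time: 9.78
eef_pos: [0.5402, -0.1985, 0.2541]
ee_rot: [-3.139, -0.0, 1.324]
force: [0.7, -0.0, -0.6]
width: 0.0579
grip_force: 0.0
```

Request:
send_rows:
  moves: [1,-0.0364,0.0022,0,0,0,0,1,0,0,0,0,0,-7,1,0,0,0,0,0,-7,1,0,0,0,0,0,-7,1,0,0,0,0,0,-7]

```text
time: 10.2
eef_pos: [0.5337, -0.2331, 0.254]
ee_rot: [-3.139, -0.002, 1.818]
force: [-0.1, -0.5, 0.1]
width: 0.0882
grip_force: 0.0
```

Request:
send_rows:
  moves: [1,0,0,0,0,0,-1,1,0,0,0,0,0,0]

```text
time: 10.37
eef_pos: [0.5341, -0.2331, 0.2542]
ee_rot: [-3.141, -0.001, 1.827]
force: [-0.1, -0.2, 0.6]
width: 0.0882
grip_force: 0.0
```

Run:
```python
from h import *
o=env.get_obs(); print(o['eef_pos'],o['ee_rot'],o['qpos'].round(2),o['width'])
t=env.get_image('top'); s=env.get_image('scene')
A=crop('top',275,180,80,60,5,t);B=crop('top',385,180,80,60,5,t)
C=crop('scene',290,150,80,60,5,s);D=crop('scene',190,140,80,60,5,s)
cv2.imwrite('pics/top1.png',t[:,:,::-1]);cv2.imwrite('pics/scene1.png',s[:,:,::-1])
cv2.imwrite('pics/m4.png',np.vstack([np.hstack([A,B]),np.hstack([C,D])]))
```

```text
[ 0.53408426 -0.23309567  0.25421732] [-3.14050288e+00 -1.46015485e-03  1.82667959e+00] [ 0.3   0.62  0.05  1.69 -0.04  0.83  0.63] 0.08816910844303522
```

View pics/m4.png

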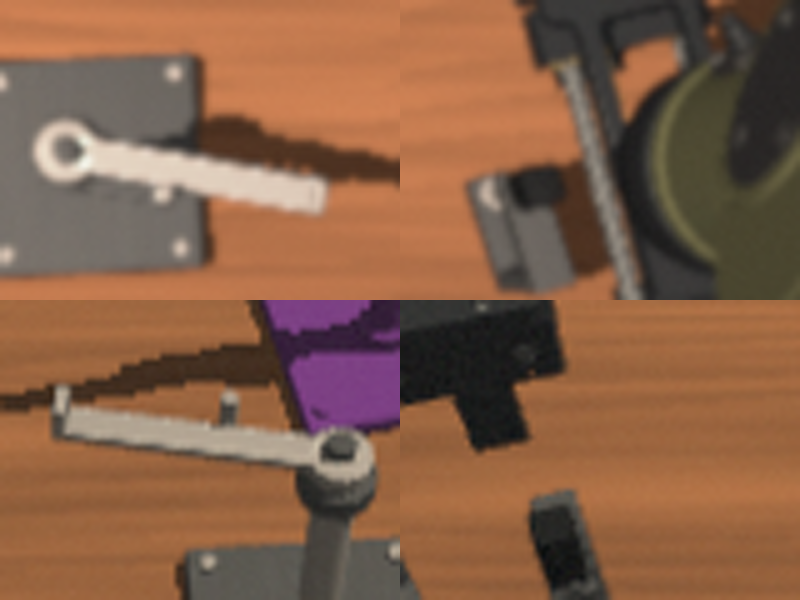

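The pictures show the hook lying against the pin (top crop (165,190)) and the target clamp's knob at top px (412.8,217.2). The gripper is above and near it.

Run:
```python
from h import *
t=cv2.imread('pics/top1.png')[:,:,::-1]
print('knob mid',plane('top',(412.8,217.2),.118),plane('top',(412,217),.118))
print(proj('scene',[(.537,-.2345,.136),(.537,-.2345,.1)]),'top px',proj('top',[(.537,-.2345,.136),(.537,-.2345,.1)]))
print('scene knob top on z.136',plane('scene',(220.8,180.6),.136))
hsv=cv2.cvtColor(t,cv2.COLOR_RGB2HSV).astype(int)
P=[]
for x in range(296,336):
    y=np.arange(200,226); m=(hsv[200:226,x,2]>150)&(hsv[200:226,x,1]<60)
    if x in range(304,312): m&=(y<218)
    if m.any(): P.append(plane('top',(x,y[m].mean()),.16)[:2])
P=np.array(P); k=np.polyfit(P[:,1],P[:,0],1); print('bar dir',np.arctan2(-1,-k[0]),'x at y=.07,-.0155',np.polyval(k,[.07,-.0155]))
print('lip tip',plane('top',(275+323/5,180+192/5),.16))
```

```text
knob mid [ 0.53736959 -0.23619166  0.118     ] [ 0.53784094 -0.23420197  0.118     ]
[[219.18055121 183.45074559]
 [222.59496198 193.0264477 ]] top px [[413.85424579 217.10491427]
 [410.45365978 217.56616591]]
scene knob top on z.136 [ 0.52896462 -0.23202502  0.136     ]
bar dir -1.7316267673011296 x at y=.07,-.0155 [0.54957871 0.53570791]
lip tip [ 0.53075948 -0.05229445  0.16      ]
```

Request:
send_rows:
  moves: [1,-0.002,0.0015,0.035,0,0,0,1,0,0,0.035,0,0,0,1,0,0,0.035,0,0,0,1,0,0,0.025,0,0,0,1,0,0,0.015,0,0,0]

```text
time: 10.88
eef_pos: [0.535, -0.2338, 0.1066]
ee_rot: [-3.137, -0.003, 1.827]
force: [0.3, -0.4, 0.7]
width: 0.088
grip_force: 0.0
```

Run:
```python
from h import *
o=env.get_obs(); print(o['eef_pos'],o['force'])
t=env.get_image('top'); s=env.get_image('scene')
cv2.imwrite('pics/m5.png',np.hstack([crop('top',375,180,80,80,5,t),crop('scene',180,140,80,80,5,s)]))
```

```text
[ 0.53497545 -0.23384917  0.1065522 ] [ 0.26448671 -0.39135506  0.66942437]
```

View pics/m5.png

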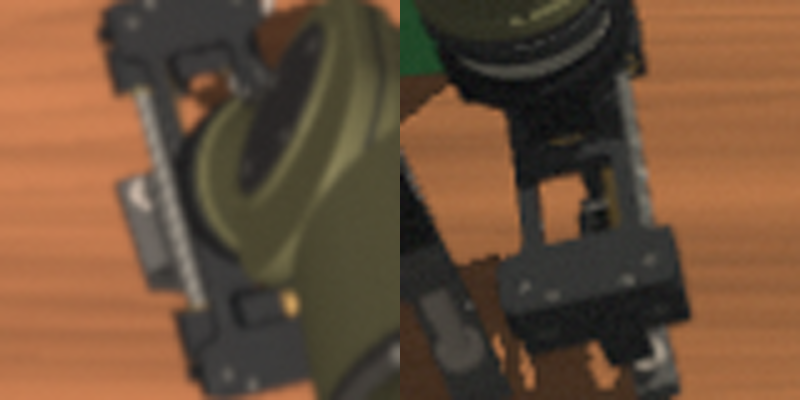

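The gripper straddles the knob, in line with the clamp: scene crop (595,215), between the fingers. Closing now.

Request:
send_rows:
  moves: [0,0,0,0,0,0,0,0,0,0,0,0,0,0,0,0,0,0,0,0,0,0,0,0,0,0,0,0,0,0,0,0,0,0,0]

```text
time: 11.4
eef_pos: [0.5372, -0.235, 0.1107]
ee_rot: [3.14, 0.001, 1.828]
force: [1.0, -0.1, 0.2]
width: 0.0571
grip_force: 0.0
```

Request:
send_rows:
  moves: [0,0,0,0,0,0,0,0,0,0,0,0,0,0,0,0,0,0,0,0,0,0,0,0,0,0,0,0]

```text
time: 11.73
eef_pos: [0.5367, -0.2348, 0.1097]
ee_rot: [3.142, -0.0, 1.828]
force: [0.3, -0.7, -0.8]
width: 0.03
grip_force: 0.0
```

Request:
send_rows:
  moves: [0,0,0,0,0,0,0,0,0,0,0,0,0,0,0,0,0,0,0,0,0]

```text
time: 11.98
eef_pos: [0.5369, -0.2346, 0.1096]
ee_rot: [3.141, -0.0, 1.829]
force: [0.8, -0.3, -1.4]
width: 0.02
grip_force: 29.5
```

Request:
send_rows:
  moves: [0,0,0,-0.015,0,0,0,0,0,0,-0.03,0,0,0,0,0,0,-0.03,0,0,0,0,0,0,-0.03,0,0,0,0,0,0,-0.01,0,0,0]

```text
time: 12.4
eef_pos: [0.5382, -0.2356, 0.2282]
ee_rot: [3.137, 0.003, 1.828]
force: [0.2, -0.3, -3.1]
width: 0.0199
grip_force: 29.5
```

Request:
send_rows:
  moves: [0,0,0,0,0,0,6,0,0,0,0,0,0,6,0,0,0,0,0,0,6,0,0,0,0,0,0,6,0,0,0,0,0,0,0]

```text
time: 12.82
eef_pos: [0.536, -0.2343, 0.2233]
ee_rot: [-3.139, -0.0, 1.407]
force: [-0.1, -0.2, -2.3]
width: 0.0199
grip_force: 29.5
```

Request:
send_rows:
  moves: [0,0.02,-0.002,0,0,0,0,0,0.03,-0.003,0,0,0,0,0,0.03,-0.003,0,0,0,0,0,0.03,-0.003,0,0,0,0,0,0.02,-0.003,0,0,0,0]

```text
time: 13.23
eef_pos: [0.5435, -0.1003, 0.2236]
ee_rot: [-3.14, -0.002, 1.416]
force: [0.6, 0.7, -3.3]
width: 0.0199
grip_force: 29.5
```

Request:
send_rows:
  moves: [0,0.01,0,0,0,0,0,0,0,0,0,0,0,0,0,0,0,0,0,0,0]

```text
time: 13.48
eef_pos: [0.5452, -0.0954, 0.2244]
ee_rot: [-3.141, 0.001, 1.411]
force: [-1.0, 0.1, -2.9]
width: 0.0199
grip_force: 29.5
```

Run:
```python
from h import *
o=env.get_obs(); print(o['eef_pos'],o['ee_rot'],o['force'],o['width'])
t=env.get_image('top'); s=env.get_image('scene')
cv2.imwrite('pics/m6.png',np.hstack([crop('top',280,170,80,80,5,t),crop('scene',260,130,80,80,5,s)]))
```

```text
[ 0.54523083 -0.0953599   0.22437691] [-3.14136742e+00  1.23762579e-03  1.41078459e+00] [-0.96387292  0.06559296 -2.86145506] 0.01992920583084427
```

View pics/m6.png

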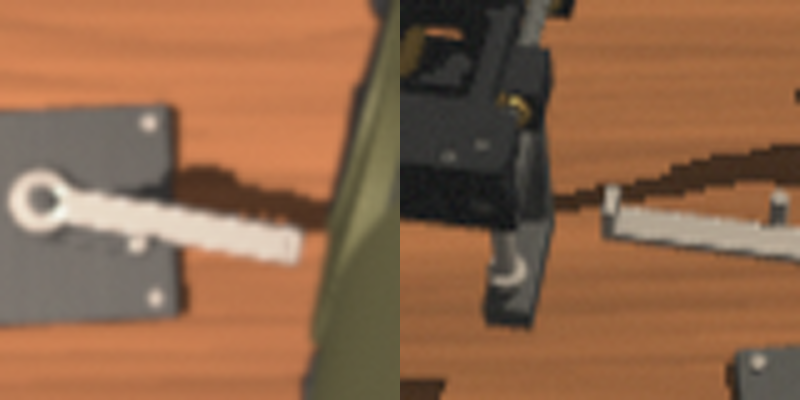

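The clamp hangs just off the tip. In the scene crop its throat is at about (530,180), and the lip at (610,195) is level with it. Sliding in along the bar.

Request:
send_rows:
  moves: [0,0.01,0,0,0,0,0,0,0.01,0,0,0,0,0,0,0.01,0,0,0,0,0,0,0.01,0,0,0,0,0]

```text
time: 13.92
eef_pos: [0.552, -0.0535, 0.2247]
ee_rot: [-3.142, -0.001, 1.41]
force: [1.4, -0.6, -2.0]
width: 0.02
grip_force: 29.5
```

Request:
send_rows:
  moves: [0,0.01,0,0,0,0,0,0,0.01,0,0,0,0,0,0,0.01,0,0,0,0,0,0,0.007,0,0,0,0,0,0,0,0,0,0,0,0]

```text
time: 14.33
eef_pos: [0.5581, -0.0156, 0.2246]
ee_rot: [-3.142, -0.001, 1.413]
force: [0.2, 1.9, -2.8]
width: 0.0202
grip_force: 29.5
```

Run:
```python
from h import *
o=env.get_obs(); print(o['eef_pos'],o['ee_rot'],o['force'],o['width'])
t=env.get_image('top'); s=env.get_image('scene')
cv2.imwrite('pics/m7.png',np.hstack([crop('top',275,180,80,80,5,t),crop('scene',285,140,80,80,5,s)]))
```

```text
[ 0.55808071 -0.01561838  0.22459197] [-3.14154090e+00 -1.46309174e-03  1.41286724e+00] [ 0.19391319  1.90193067 -2.83113532] 0.020179895709181914
```

View pics/m7.png

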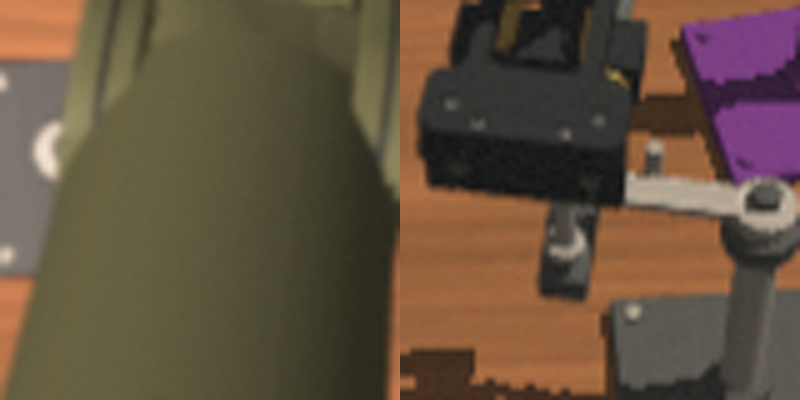

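The bar passes into the throat. In the scene crop the foot is at (565,260) below it, with the bar running right to the pivot at (765,195). Lowering now.

Request:
send_rows:
  moves: [0,-0.002,0,0.007,0,0,0,0,0,0,0.007,0,0,0,0,0,0,0.006,0,0,0,0,0,0,0.004,0,0,0,0,0,0,0,0,0,0]

```text
time: 14.85
eef_pos: [0.5565, -0.0206, 0.1993]
ee_rot: [-3.139, 0.0, 1.409]
force: [-0.5, 0.5, -3.7]
width: 0.0201
grip_force: 29.5
```

Request:
send_rows:
  moves: [0,0,0,0.001,0,0,0,0,0,0,0.001,0,0,0,0,0,0,0.001,0,0,0]

```text
time: 15.1
eef_pos: [0.5576, -0.0203, 0.1978]
ee_rot: [3.141, -0.0, 1.41]
force: [-0.5, -0.2, -2.0]
width: 0.0199
grip_force: 29.5
```

Request:
send_rows:
  moves: [0,0,0,0.001,0,0,0,0,0,0,0.001,0,0,0]

```text
time: 15.27
eef_pos: [0.5575, -0.0203, 0.1958]
ee_rot: [3.141, -0.0, 1.41]
force: [0.1, -0.2, -2.8]
width: 0.0199
grip_force: 29.5
```

Request:
send_rows:
  moves: [0,0,0,0.0008,0,0,0,0,0,0,0.0007,0,0,0]

```text
time: 15.43
eef_pos: [0.5574, -0.0203, 0.1942]
ee_rot: [3.142, -0.0, 1.41]
force: [0.3, 0.3, -2.9]
width: 0.0198
grip_force: 29.5
```

Request:
send_rows:
  moves: [0,0,0,0.0005,0,0,0,0,0,0,0.0005,0,0,0]

```text
time: 15.6
eef_pos: [0.5575, -0.0203, 0.1933]
ee_rot: [3.141, -0.0, 1.41]
force: [0.0, -0.3, -1.1]
width: 0.0199
grip_force: 29.5
```

Request:
send_rows:
  moves: [0,0,0,0.0005,0,0,0,0,0,0,0,0,0,0]

```text
time: 15.77
eef_pos: [0.5575, -0.0203, 0.1931]
ee_rot: [3.141, -0.0, 1.409]
force: [-0.1, 1.1, 1.7]
width: 0.02
grip_force: 29.5
```

Request:
send_rows:
  moves: [0,0,0,-0.0006,0,0,0,0,0,0,0,0,0,0]

```text
time: 15.93
eef_pos: [0.5575, -0.0203, 0.1933]
ee_rot: [3.141, -0.0, 1.41]
force: [-0.2, -0.4, -1.3]
width: 0.0199
grip_force: 29.5
```

Request:
send_rows:
  moves: [0.3,0,0,0,0,0,0,0.5,0,0,0,0,0,0,0.5,0,0,0,0,0,0,0.5,0,0,0,0,0,0,0.5,0,0,0,0,0,0]

```text
time: 16.35
eef_pos: [0.5575, -0.0204, 0.1934]
ee_rot: [3.141, -0.0, 1.41]
force: [0.4, 0.5, 0.2]
width: 0.0443
grip_force: 0.0
```

Request:
send_rows:
  moves: [0.5,0,0,0,0,0,0,0.5,0,0,0,0,0,0]

```text
time: 16.52
eef_pos: [0.5574, -0.0203, 0.1933]
ee_rot: [3.142, -0.0, 1.41]
force: [0.7, 0.3, 0.6]
width: 0.0439
grip_force: 0.0
```

Released. Going straight up, then clear to the right.

Request:
send_rows:
  moves: [0.5,0,0,-0.01,0,0,0,0.5,0,0,-0.02,0,0,0,0.5,0,0,-0.03,0,0,0,0.5,0,0,-0.035,0,0,0,0.5,0,0,-0.02,0,0,0]

```text
time: 16.93
eef_pos: [0.5585, -0.0207, 0.3123]
ee_rot: [3.137, -0.001, 1.409]
force: [0.6, -0.0, 0.0]
width: 0.0442
grip_force: 0.0
```

Request:
send_rows:
  moves: [0.5,-0.035,0,0,0,0,0,0.5,-0.035,0,0,0,0,0,0.5,-0.035,0,0,0,0,0,0.5,-0.035,0,0,0,0,0,0.5,-0.035,0,0,0,0,0]

```text
time: 17.35
eef_pos: [0.5288, -0.1946, 0.3093]
ee_rot: [3.141, 0.0, 1.41]
force: [0.7, -0.8, 0.4]
width: 0.044
grip_force: 0.0
```

Request:
send_rows:
  moves: [0.5,-0.035,0,0,0,0,0,0.5,0,0,0,0,0,0,0.5,0,0,0,0,0,0]

```text
time: 17.6
eef_pos: [0.5227, -0.2304, 0.309]
ee_rot: [3.141, 0.001, 1.404]
force: [1.6, 0.9, 0.1]
width: 0.0442
grip_force: 0.0
```

Run:
```python
from h import *
o=env.get_obs(); print(o['eef_pos'],o['force'],o['time'])
t=env.get_image('top'); s=env.get_image('scene')
cv2.imwrite('pics/m8.png',np.hstack([crop('top',275,170,80,80,5,t),crop('scene',280,130,80,80,5,s)]))
```

```text
[ 0.5226545  -0.23039917  0.30904491] [1.64141271 0.86176557 0.06790517] 17.6
```

View pics/m8.png

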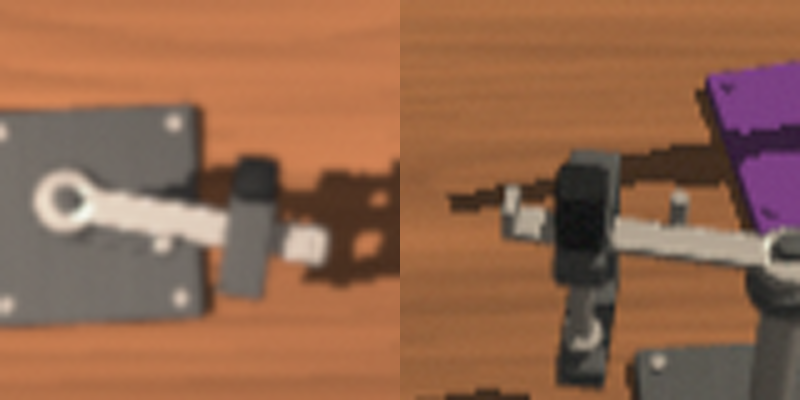

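The clamp hangs upright on the bar (top crop (250,225)), clear of the lip and the pin. I'll check that the hook hasn't turned, then hand in.

Run:
```python
from h import *
def c(t):
    hsv=cv2.cvtColor(t,cv2.COLOR_RGB2HSV).astype(int); r=[]
    for x in [297,299,301,303,314,316,334,336]:
        y=np.arange(196,226); m=(hsv[196:226,x,2]>150)&(hsv[196:226,x,1]<60); r.append(y[m].mean().round(2))
    return r
a=c(cv2.imread('pics/top1.png')[:,:,::-1]); b=c(env.get_image('top')); print(a,b)
if abs(np.subtract(a,b)).max()<1.01: print(env.close_job())
```

```text
[np.float64(211.5), np.float64(211.5), np.float64(212.0), np.float64(212.5), np.float64(214.5), np.float64(215.0), np.float64(218.0), np.float64(218.0)] [np.float64(211.5), np.float64(211.5), np.float64(212.0), np.float64(212.5), np.float64(214.5), np.float64(215.0), np.float64(218.0), np.float64(218.0)]
the job is handed in; nothing more can be done
None
```

The job is handed in: I pressed the hook home at about 13–15 N (wrist reading) for over a second, then hung the C-clamp on it, upright and released, with the bar unmoved from its pressed position at the pin and the cup, bottle and spanner left alone.

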